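# Load the eyelet machine's dies and hold its guard open

### The arm

A 6-joint arm with a two-finger parallel gripper is mounted at the origin on the work surface. World frame = base frame: x ahead of the robot, y to its left, z up, the work surface at z = 0. Lengths are in mm, angles in rad, forces in N, time in s.
With the tool pointing down it reaches from about 275 to 1000 mm from the base axis. Payload 8.4 kg.
Tool frame: the origin (TCP) lies at the very end of the fingers, on their centre line; the grasp point (between the pads) lies 19 mm behind it; z points along the fingers, y is the line along which they close (so a half turn about z gives the same grasp; the last joint's range is limited). The gripper opens to 85 mm and grips with 20 to 120 N. Pads are 22 mm wide; open, the fingers measure 114 mm over their backs; the gripper's body (76 mm by 85 mm) begins 54 mm behind the grasp point. The pads swing forward as they close: fully open they stand 13 mm farther back than shut.
Start: joints at [-1.293, 0.353, 1.633, -0, 1.155, -0.002], TCP at [172.601, -600.697, 231.281] pointing down, gripper open.
Joint ranges: [-2.63, 2.63], [-0.92, 2.1], [0.06, 2.66], [-1.3, 4.44], [0, 2.69], [-3.02, 3.02]. Speed limits (rad/s): [2.22, 2.22, 2.79, 3.14, 3.14, 3.14].

### API

Orientations are given as [roll, pitch, yaw] about the fixed x, y, z axes, in that order (R = Rz(yaw) Ry(pitch) Rx(roll)).
In Python, from rig import sensors, grab_frame, camera_params, order gives the robot as it stands. The module is installed in compiled form; this text tells all that it offers.
- The arm moves only by the tool move_arm, never from a script. Its argument "motion" is a list of rows, each a list of 7 numbers: the turn, a rotation vector about the tool's x, y, z in a scale on which 1.0 is pi rad, then the shift along the tool's x, y, z in parts of the range, where 1.0 means 60 cm, then the finger opening in m, from 0 to 0.0854. A call has 1 to 8 rows; each row is the pose to reach, as a shift and turn from the pose commanded when the call began, along the tool's axes at that moment; what a row does not reach only later rows make up. A row lasts 1/8 s, in which the tool goes at most 62.5 mm and 10.7 degrees, less where a joint would pass 70% of its speed; a pose out of reach is approached as far as the arm can. A shift or turn number past 1, either way, is cut back to 1. A call with a gripper value outside its range is refused whole. The fingers move at their own pace and stop on an object; "grip_force" is the grip in N (left out, the last holds). Time passes only in rows, so rows that repeat a pose let the fingers close. It gives the time, the measured TCP pose, the force, the opening and the grip force at its end, in the units of the state.
- sensors.sense(): the state, without advancing time (a new reading comes with each control period).
- grab_frame(name): name is "scene" or "side" or "wrist"; returns (picture, depth): 480x640x3 uint8, red, green, blue; 480x640 float32, mm along the optical axis (not along the pixel's ray), 0 where there is no reading.
- camera_params(name): a dict with "camera_matrix" (3x3 intrinsics, pixels), "world_from_camera" (4x4, takes a point from camera to world coordinates). Camera axes: x right, y down, z forward; pixel columns grow to the right and rows downward; lengths in mm; the calibration is good to about 2 mm. A picture is of the moment at which its call begins: read the wrist's pose just before it. camera_params takes no time and is no camera call; for the wrist camera it gives the pose at the moment of the call.
- order.sign_off(): hands the job in; it is judged then, once.
The state is a dict: "clock": time; "qpos": joint angles; "qvel": joint speeds; "joint_efforts": joint torques, N m; "eef_pos": TCP position; "tcp_rot": TCP orientation; "contact_force": force on the tool from outside, world axes, zero at the start; "wrist_torque": the same for the moment, N m; "opening": opening from 0.0 (shut) to 1.0 (fully open); "grasp_force": force on a finger pad.
Only numpy, scipy, OpenCV 4.12 (cv2) and the standard library are available. Lean on these libraries where they do the work, as an engineer would, in place of code of your own. Each camera call takes 0.05 s, during which the arm holds its last target. There are 200 camera calls.

### The job

Set up the eyelet machine: stand the tall nosed steel die fully down in hole 1 of its front ledge, then the short flat-topped die fully down in hole 2 (counted from the machine's left end as the robot faces it; hole 3 already has its die, leave that in place). Then take the spring-shut guard by its front bar, lift it and hold it open at 60 degrees from closed, give or take about five, so that a workmate can clean the anvil: finish still holding it steady there. Do not disturb the other things on the bench.

Things in the scene. Friction and masses are not known exactly. Their poses are not given: they have to be found in the camera images.
- press: Fixed grey bench eyelet machine, 260 mm wide (y), x from -225 (front, robot side) to +200 mm, up to 125 mm high. Origin on the bench under it; x points from front to back, y to its left as the robot faces it, z up. Front ledge: aluminium, top 40 mm high, x = -225 to -95 mm, three holes in a row at x = -185 mm, y = +75, 0, -75 mm (holes 1, 2, 3). Chamber walls 112 mm high from x = -55 mm on.
- hole1 (a point): Centre of the mouth of hole 1 (machine y = +75 mm), 40 mm above the bench. Hole diameter 28 mm, blind, 25 mm deep (floor 15 mm above the bench), mouth chamfered 1.5 mm. The axes of this and the other holes are those of the machine.
- hole2 (a point): Centre of the mouth of hole 2 (the middle one, machine y = 0); same size.
- hole3 (a point): Centre of the mouth of hole 3 (machine y = -75 mm); same size, already holds a die.
- tall_die: Loose steel die, 86 mm tall: round shank 26 mm in diameter up to 66 mm, then a thin nose 12 mm in diameter, standing upright on the bench. About 0.29 kg. Foot chamfered 2 mm. Origin: centre of its underside; z up along its axis.
- short_die: Loose steel die, 64 mm tall, plain round shank 26 mm in diameter with a flat top that has a shallow cup, standing upright on the bench. About 0.26 kg. Foot chamfered 2 mm. Origin: centre of its underside; z up along its axis.
- third_die: A die like the short one, already standing in hole 3, its top 79 mm above the bench. Leave it there. Origin: centre of its underside.
- guard (a joint): Opening angle of the guard, rad: 0 closed (level), 1.047 is 60 degrees, stop at 1.4. Slotted steel sheet, 150 mm long, 236 mm wide, with a 45 mm lip hanging from its front edge, hinged along its back edge; the front rises and goes back as it opens. Its weight (about 0.35 kg) and a light spring shut it from any angle: 2 to 3 N at the bar lifts it.
- guard_bar (a point): Middle of the guard's round front bar: 12 mm in diameter, parallel to the hinge (machine y), 112 mm of it free between two side arms, with a 44 mm gap between bar and sheet. Closed, it is at machine x = -100 mm, 115 mm above the bench. It moves on an arc of radius 200 mm about the hinge. Its axes turn with the guard; closed, they are the machine's.
- guard_hinge (a point): Middle of the guard's hinge line, machine x = +100 mm, 115 mm above the bench; the hinge axis is the machine's y axis. Axes turn with the guard.
- spool: Bystander: white flanged plastic spool, 40 mm in diameter and 56 mm tall, upright. Origin: centre of its underside.
- scissors: Bystander: scissors lying flat, about 200 mm long and 11 mm thick, black handles. Origin: at the pivot; blades along its x axis.
- tape: Bystander: grey tape-measure case 62 x 30 x 60 mm. Origin: centre of its underside.
- jar: Bystander: glass jar with a steel cap, 60 mm in diameter and 75 mm tall. Origin: centre of its underside.
- awl: Bystander: awl shaped like a screwdriver, about 200 mm long, lying along its x axis. Origin: under its middle.
Mind the look-alikes: they are no part of the job. Leave any orange look-alike of the short_die alone. Leave any turquoise look-alike of the tall_die alone.

How it is judged:
By the outcome, as a careful person would: the job done as asked, in the order asked, and still so for the second after the job is handed in, while the arm keeps its last pose, push and grip.
It also fails if it takes over 72 s, if anything falls off the work surface, if the arm or the gripper's body presses on something with over 40 N, if the wrist force passes 120 N, or if a joint passes its speed limit or range.

## Working session

There is one attempt and no reset: what is moved stays moved. The work goes in short steps, Python scripts to look and compute and a tool call to move; the robot and the scene stay as the last step left them, time stands still between calls to the robot, and variables do not carry over. Pictures are saved under pics/ and viewed, at most 10 in all, crops included, and the job is handed in when it is done.

Besides the shell and the picture viewer there is one more tool, called after "Request:" by a JSON object that holds its "api" and its "payload". move_arm: Moves the arm, as the interface text tells. Its arguments: {"type":"object","properties":{"motion":{"type":"array","items":{"type":"array","items":{"type":"number"}}},"grip_force":{"type":"number"}},"required":["motion"]}

```bash
mkdir -p pics
cat > h.py <<'E'
import numpy as np, cv2
from rig import sensors, grab_frame, camera_params, order
def pts(name, d):
    P=camera_params(name); K=np.array(P["camera_matrix"]); T=np.array(P["world_from_camera"])
    v,u=np.mgrid[0:480,0:640]
    c=np.stack([(u-K[0,2])/K[0,0]*d,(v-K[1,2])/K[1,1]*d,d],-1)
    w=c@T[:3,:3].T+T[:3,3]; w[d<=0]=np.nan
    return w
def snap(name):
    im,d=grab_frame(name); return im,d,pts(name,d)
def save(im,fn): cv2.imwrite("pics/"+fn,cv2.cvtColor(im,cv2.COLOR_RGB2BGR))
E
python3 - <<'E'
from h import *
for n in("scene","side"):
    im,d,w=snap(n); save(im,n+"0.png"); np.savez(n+"0.npz",im=im,d=d,w=w)
    print(n,np.round(camera_params(n)["world_from_camera"],3).tolist())
    print(camera_params(n)["camera_matrix"])
s=sensors.sense(); print(s)
E
```

```text
scene [[0.804, 0.431, -0.409, 1064.517], [0.594, -0.597, 0.539, -658.781], [-0.012, -0.677, -0.736, 1011.428], [0.0, 0.0, 0.0, 1.0]]
[[532.51003636   0.         323.51457647]
 [  0.         532.51003636 239.49241662]
 [  0.           0.           1.        ]]
side [[0.747, -0.415, 0.519, -216.625], [-0.664, -0.443, 0.602, -914.398], [-0.02, -0.795, -0.607, 1002.635], [0.0, 0.0, 0.0, 1.0]]
[[615.5308162    0.         318.00021149]
 [  0.         615.5308162  248.60298372]
 [  0.           0.           1.        ]]
{'clock': 0.1, 'qpos': array([-1.29338658e+00,  3.53580089e-01,  1.63407155e+00, -5.48924776e-06,
        1.15526792e+00, -2.42620563e-03]), 'qvel': array([ 1.11043288e-03, -2.31125898e-03, -1.10240801e-03,  5.12712215e-04,
        5.84200532e-05,  3.90931458e-03]), 'joint_efforts': array([ 1.00789919e-03, -6.06357479e+01, -3.42818785e+01,  5.41257134e-05,
        3.84485887e-03,  1.62149905e-05]), 'eef_pos': array([ 172.48096151, -600.25264568,  230.63099306]), 'tcp_rot': array([-3.14026574e+00,  1.79982821e-06,  2.79838171e-01]), 'contact_force': array([-0.16660045, -0.06966405, -0.23785378]), 'wrist_torque': array([ 0.01690146, -0.01916442, -0.00457163]), 'grasp_force': 0.0, 'opening': 0.99878484077498}
```

View pics/scene0.png

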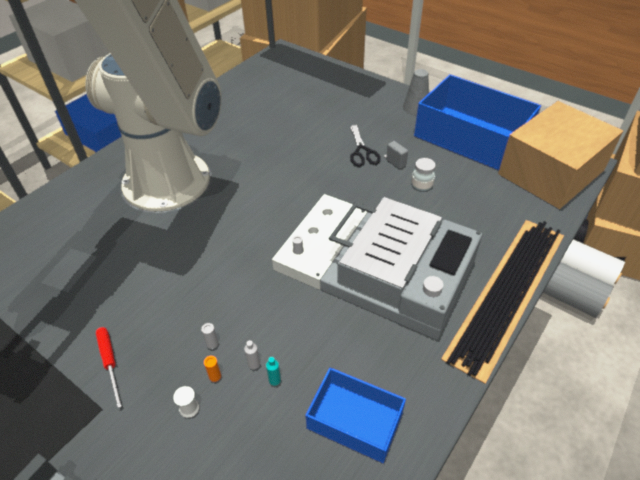

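View pics/side0.png

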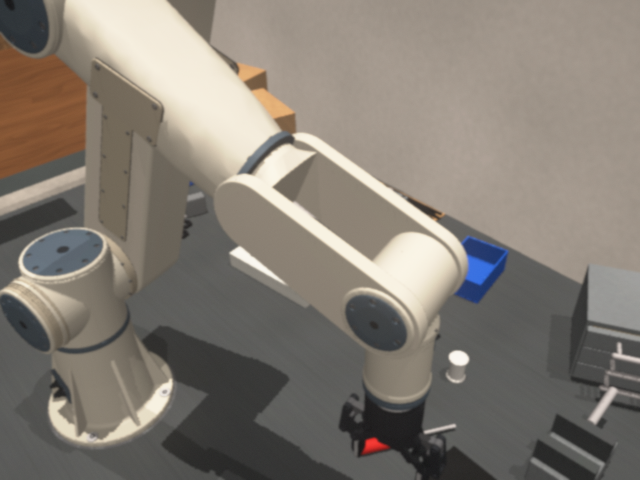

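The scene view shows the short die at (209,336), the tall die at (252,355), the orange and turquoise look-alikes at (212,369) and (273,372), and the spool at (186,402). The press ledge holes are at about (328,212) and (313,230), with the third die at (297,243). In the side view the arm hides most of the scene.

Run:
```python
from h import *
z=np.load("scene0.npz"); im,w=z["im"],z["w"]
def box(u0,v0,u1,v1):
    return w[v0:v1,u0:u1].reshape(-1,3)
print("bench z",np.nanmedian(box(150,260,200,300),0))
for n,b in dict(short=(198,318,221,352),tall=(242,336,263,372),orange=(202,353,222,385),turq=(264,354,284,388),spool=(172,385,202,418)).items():
    p=box(*b); p=p[p[:,2]>12]
    (cx,cy),r=cv2.minEnclosingCircle(p[:,:2].astype(np.float32))
    zt=np.nanpercentile(p[:,2],98); t=p[p[:,2]>zt-4]
    print(n,len(p),"enc",round(cx),round(cy),round(r),"ztop",zt.round(1),"topc",t.mean(0).round(1),np.ptp(t,0).round(1))
# ledge top
p=w.copy(); m=(np.abs(w[...,2]-40)<5); m[:190]=0;m[290:]=0;m[:,:270]=0;m[:,370:]=0
m=cv2.morphologyEx(m.astype(np.uint8),cv2.MORPH_OPEN,np.ones((3,3)))
n,l,s,c=cv2.connectedComponentsWithStats(m); k=1+s[1:,4].argmax(); q=w[l==k]
print("ledge",len(q),np.median(q[:,2]),cv2.minAreaRect(q[:,:2].astype(np.float32)),cv2.boxPoints(cv2.minAreaRect(q[:,:2].astype(np.float32))).round(1).tolist())
# guard bar region / walls
big=cv2.resize(im[180:340,260:490],None,fx=3.4,fy=3.4,interpolation=cv2.INTER_CUBIC); save(big,"press0.png")
```

```text
bench z [ 288.28446778 -235.95147922    0.7212492 ]
short 269 enc 491 -313 15 ztop 67.2 topc [ 490.5 -312.9   65. ] [27.8 25.6  5.6]
tall 290 enc 597 -296 14 ztop 87.7 topc [ 597.6 -296.3   86.5] [10.4 12.1  6.1]
orange 287 enc 549 -366 15 ztop 66.4 topc [ 550.4 -364.9   64.5] [25.4 25.1  5.4]
turq 293 enc 656 -299 14 ztop 87.3 topc [ 656.4 -297.7   86.2] [11.6 10.5  5.9]
spool 445 enc 557 -445 20 ztop 59.8 topc [ 558.4 -446.6   57.5] [36.5 37.8  4.5]
ledge 3339 40.50302889198633 ((542.0096435546875, 69.95066833496094), (204.0565185546875, 265.4415283203125), 9.033875465393066) [[420.3999938964844, 185.0], [462.1000061035156, -77.0999984741211], [663.5999755859375, -45.099998474121094], [621.9000244140625, 217.0]]
```

View pics/press0.png

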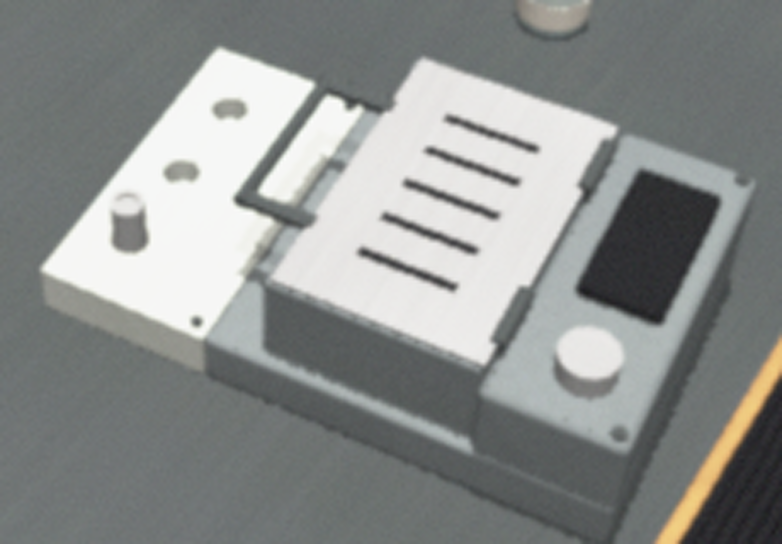

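The rows are not in the units I measure in: shifts go in shares of 60 cm and turns go in shares of pi rad. I convert before sending: 0.455 m is 0.7583, -0.002 m is -0.0033, 0.122 rad is 0.0388.

Request:
{"api": "move_arm", "payload": {"motion": [[0,0,0.0095,0.0833,-0.03,-0.0033,0.085],[0,0,0.0191,0.1833,-0.065,-0.0067,0.085],[0,0,0.0255,0.2833,-0.1017,-0.0117,0.085],[0,0,0.0318,0.3833,-0.1367,-0.015,0.085],[0,0,0.0388,0.4833,-0.1717,-0.02,0.085],[0,0,0.0388,0.5833,-0.2083,-0.0233,0.085],[0,0,0.0388,0.675,-0.2417,-0.0267,0.085],[0,0,0.0388,0.7583,-0.2717,-0.03,0.085]]}}

```text
clock: 1.1
eef_pos: [566.4, -316.7, 249.0]
tcp_rot: [-3.141, 0.0, 0.158]
contact_force: [0.3, -0.5, 0.3]
opening: 0.996
grasp_force: 0.0
```

Run:
```python
from h import *
s=sensors.sense(); print(s["eef_pos"],s["tcp_rot"],s["clock"])
T=np.array(camera_params("wrist")["world_from_camera"]); print(T.round(3)); print(camera_params("wrist")["camera_matrix"])
im,d,w=snap("wrist"); save(im,"w1.png"); np.savez("w1.npz",im=im,d=d,w=w)
im,d,w=snap("scene"); np.savez("scene1.npz",im=im,d=d,w=w)
im,d,w=snap("side"); save(im,"side1.png"); np.savez("side1.npz",im=im,d=d,w=w)
```

```text
[ 566.37111101 -316.65768519  249.03007792] [-3.14134560e+00  3.71698655e-04  1.58400497e-01] 1.1
[[ 1.58000e-01 -9.34000e-01 -3.20000e-01  6.48488e+02]
 [-9.87000e-01 -1.49000e-01 -5.00000e-02 -3.03851e+02]
 [-1.00000e-03  3.23000e-01 -9.46000e-01  3.91534e+02]
 [ 0.00000e+00  0.00000e+00  0.00000e+00  1.00000e+00]]
[[430.91426003   0.         325.75025865]
 [  0.         430.91426003 238.36031959]
 [  0.           0.           1.        ]]
```

View pics/w1.png

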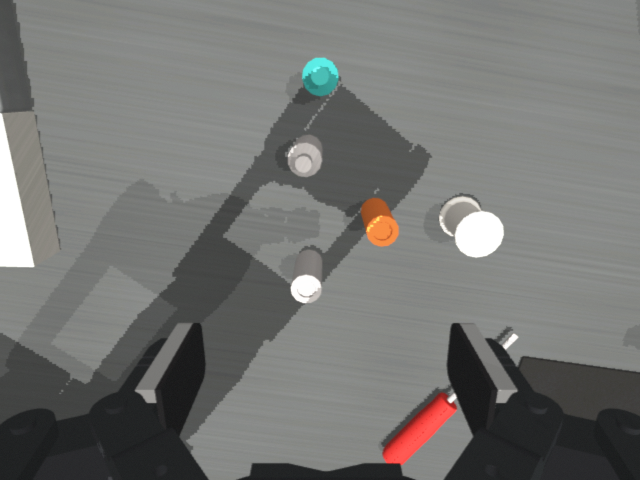

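The wrist view shows the tall die at (305,157), the short die at (306,288), turquoise at (320,77), orange at (380,228) and the spool at (478,232). Next I measure the two dies here and the holes in the scene view.

Run:
```python
from h import *
z=np.load("w1.npz"); w=z["w"]
for n,b,h in (("tall",(280,130,330,182),86),("short",(285,240,330,308),64)):
    p=w[b[1]:b[3],b[0]:b[2]].reshape(-1,3); 
    t=p[p[:,2]>h-4]; s=p[(p[:,2]>15)]
    print(n,"top",t.mean(0).round(1),"enc",[np.round(x,1) for x in cv2.minEnclosingCircle(t[:,:2].astype(np.float32))],"all",[np.round(x,1) for x in cv2.minEnclosingCircle(s[:,:2].astype(np.float32))])
    if n=="tall":
        t=p[(p[:,2]>62)&(p[:,2]<69)]; print(" shoulder",[np.round(x,1) for x in cv2.minEnclosingCircle(t[:,:2].astype(np.float32))],np.median(t[:,2]))
print("bench",np.nanmedian(w[20:60,450:600].reshape(-1,3)[:,2]))
# holes in the scene view: dark ellipses, rays on z=40
P=camera_params("scene");K=np.array(P["camera_matrix"]);T=np.array(P["world_from_camera"])
z=np.load("scene0.npz"); im,w=z["im"],z["w"]
g=cv2.cvtColor(im,cv2.COLOR_RGB2GRAY)
for u,v in ((327,212),(313,231)):
    R=8; c=g[v-R:v+R+1,u-R:u+R+1]; m=(c<190).astype(np.uint8)
    ys,xs=np.nonzero(m); x0,x1,y0,y1=xs.min(),xs.max(),ys.min(),ys.max()
    uu=u-R+(x0+x1)/2; vv=v-R+(y0+y1)/2
    r=T[:3,:3]@np.linalg.inv(K)@[uu,vv,1]; print((uu,vv),(x1-x0+1,y1-y0+1),(T[:3,3]+r*(40-T[2,3])/r[2]).round(1))
```

```text
tall top [ 603.4 -291.2   86.2] enc [array([ 603.1, -291.2]), np.float64(5.9)] all [array([ 603.5, -291. ]), np.float64(12.9)]
 shoulder [array([ 603.4, -291.1]), np.float64(12.8)] 67.4809281098486
short top [ 496.9 -307.6   62.8] enc [array([ 496.8, -307.8]), np.float64(13.1)] all [array([ 497. , -307.5]), np.float64(13.4)]
bench 0.4328719817993374
(np.float64(327.0), np.float64(211.5)) (np.int64(9), np.int64(6)) [473.4 137.2  40. ]
(np.float64(312.5), np.float64(230.0)) (np.int64(10), np.int64(5)) [483.   62.2  40. ]
```

Scaled: 0.12 m is 0.2, 0.11 m is 0.1833.

Request:
{"api": "move_arm", "payload": {"motion": [[0,0,0,0.025,-0.0117,0.0333,0.085],[0,0,0,0.0583,-0.0283,0.0833,0.085],[0,0,0,0.0703,-0.0347,0.1333,0.085],[0,0,0,0.0703,-0.0347,0.1833,0.085],[0,0,0,0.0703,-0.0347,0.2,0.085],[0,0,0,0.0703,-0.0347,0.2,0.085]]}}

```text
clock: 2.0
eef_pos: [602.4, -291.5, 128.3]
tcp_rot: [-3.141, 0.001, 0.157]
contact_force: [-0.1, -0.6, 0.5]
opening: 0.994
grasp_force: 0.0
```

Run:
```python
from h import *
im,d,w=snap("wrist"); s=sensors.sense(); print(s["eef_pos"],s["tcp_rot"],s["clock"])
save(im,"w2.png"); 
m=(w[...,2]>40)&(w[...,2]<95)
n,l,st,c=cv2.connectedComponentsWithStats(m.astype(np.uint8))
for k in range(1,n):
    if st[k,4]>100:
        q=w[l==k]; print(st[k],q[:,2].max().round(1),[np.round(x,1) for x in cv2.minEnclosingCircle(q[:,:2].astype(np.float32))], im[l==k].mean(0).round())
```

```text
[ 603.15030647 -291.71954621  129.47066738] [ 3.14155633e+00 -1.84018488e-05  1.56938101e-01] 2.05
[ 330  126   55   60 2520] 89.0 [array([ 658.1, -298.2]), np.float64(13.1)] [ 63. 166. 159.]
[ 307  233   50   68 2582] 88.8 [array([ 598.7, -295.3]), np.float64(13.3)] [160. 155. 151.]
[ 409  321   41   62 1922] 66.8 [array([ 552. , -364.6]), np.float64(13.6)] [212. 154.  74.]
[ 533  325   74   66 3683] 58.8 [array([ 559.3, -445.3]), np.float64(20.6)] [237. 236. 234.]
[ 309  391   43   62 2211] 66.7 [array([ 492.3, -312.2]), np.float64(13.4)] [188. 185. 183.]
```

Scaled: 0.0965 m is 0.1608, 0.092 m is 0.1533.

Request:
{"api": "move_arm", "payload": {"motion": [[0,0,0,-0.0083,0.005,0.0167,0.085],[0,0,0,-0.0083,0.005,0.0667,0.085],[0,0,0,-0.0083,0.005,0.1167,0.085],[0,0,0,-0.0083,0.005,0.1533,0.07],[0,0,0,-0.0083,0.005,0.1608,0.05],[0,0,0,-0.0083,0.005,0.1608,0.05]]}}

```text
clock: 2.8
eef_pos: [599.1, -295.1, 33.2]
tcp_rot: [3.141, -0.0, 0.158]
contact_force: [0.0, 0.4, 0.9]
opening: 0.588
grasp_force: 0.0
```

Request:
{"api": "move_arm", "payload": {"motion": [[0,0,0,0,0,0,0.035],[0,0,0,0,0,0,0.015],[0,0,0,0,0,0,0.015],[0,0,0,0,0,0,0.015],[0,0,0,0,0,0,0.015]], "grip_force": 60}}

```text
clock: 3.42
eef_pos: [599.6, -295.2, 34.1]
tcp_rot: [3.141, -0.002, 0.158]
contact_force: [-0.9, 1.0, 6.2]
opening: 0.283
grasp_force: 58.6
```

Run:
```python
from h import *
im,d,w=snap("wrist"); s=sensors.sense(); print(s["eef_pos"],s["tcp_rot"],s["contact_force"],s["opening"],s["clock"])
m=(w[...,2]>76)&(w[...,2]<95)
n,l,st,c=cv2.connectedComponentsWithStats(m.astype(np.uint8))
for k in range(1,n):
    if st[k,4]>50: q=w[l==k]; print(st[k],q[:,2].max().round(1),[np.round(x,1) for x in cv2.minEnclosingCircle(q[:,:2].astype(np.float32))])
```

```text
[ 599.58084919 -295.2481977    34.08665602] [ 3.14057445e+00 -1.51062315e-03  1.57835140e-01] [-0.20933238  1.10349332  6.1984259 ] 0.2911440986982685 3.475
[ 350  183   57   62 2640] 88.3 [array([ 657.4, -298.2]), np.float64(6.2)]
[ 114  363  164  117 9022] 95.0 [array([ 596.3, -264.7]), np.float64(21.1)]
[ 374  363  166  117 9016] 95.0 [array([ 606.1, -325.6]), np.float64(21.2)]
[ 304  389   45   62 2297] 87.7 [array([ 598. , -295.6]), np.float64(6.7)]
```

Scaled: -0.2 m is -0.3333, -0.166 m is -0.2767.

Request:
{"api": "move_arm", "payload": {"motion": [[0,0,0,0,0,-0.0333,0.015],[0,0,0,0,0,-0.1,0.015],[0,0,0,0,0,-0.1667,0.015],[0,0,0,-0.0083,-0.025,-0.2333,0.015],[0,0,0,-0.025,-0.0833,-0.2667,0.015],[0,0,0,-0.0467,-0.1667,-0.2767,0.015],[0,0,0,-0.0717,-0.25,-0.2767,0.015],[0,0,0,-0.095,-0.3333,-0.2767,0.015]]}}

```text
clock: 4.47
eef_pos: [510.2, -105.1, 200.0]
tcp_rot: [3.141, -0.001, 0.157]
contact_force: [0.2, 0.9, -3.7]
opening: 0.283
grasp_force: 59.3
```

Scaled: -0.219 m is -0.365, -0.19 m is -0.3167.

Request:
{"api": "move_arm", "payload": {"motion": [[0,0,0,-0.0233,-0.0833,0,0.015],[0,0,0,-0.0483,-0.1667,0,0.015],[0,0,0,-0.0717,-0.25,0,0.015],[0,0,0,-0.0917,-0.3167,0,0.015],[0,0,0,-0.105,-0.365,0,0.015],[0,0,0,-0.105,-0.365,0,0.015],[0,0,0,-0.105,-0.365,0,0.015]]}}

```text
clock: 5.35
eef_pos: [414.7, 99.8, 199.5]
tcp_rot: [3.141, -0.001, 0.158]
contact_force: [0.2, -0.6, -2.5]
opening: 0.284
grasp_force: 59.6
```

Run:
```python
from h import *
im,d,w=snap("wrist"); s=sensors.sense(); print(s["eef_pos"],s["tcp_rot"],s["contact_force"],s["opening"],s["clock"])
save(im,"w3.png"); np.savez("w3.npz",im=im,d=d,w=w,T=camera_params("wrist")["world_from_camera"])
```

```text
[414.85445134  99.5726509  199.34911136] [ 3.14139652e+00 -9.44213436e-04  1.57694351e-01] [ 0.83848722  1.43673884 -3.24286581] 0.2890332671723447 5.4
```

View pics/w3.png

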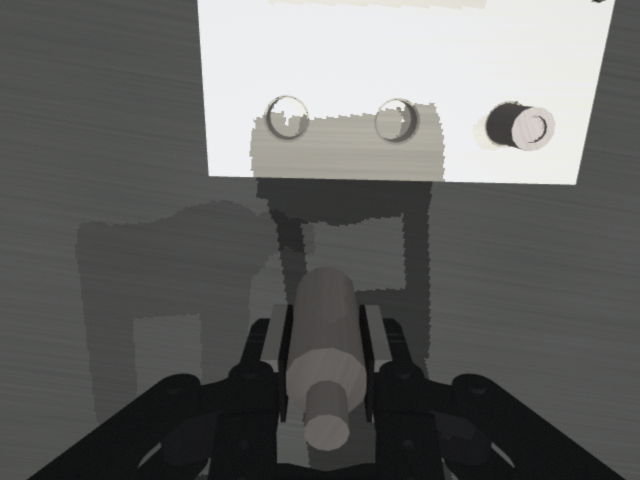

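The wrist view shows hole 1 at (287,117), hole 2 at (397,121) and the third die at (530,128). The tall die is held upright at the bottom, its nose at (327,432).

```bash
cat >> h.py <<'E'
def ray(name,u,v,z):
    P=camera_params(name);K=np.array(P["camera_matrix"]);T=np.array(P["world_from_camera"])
    r=T[:3,:3]@np.linalg.inv(K)@[u,v,1]; return T[:3,3]+r*(z-T[2,3])/r[2]
def hole(w,u,v,R=32,name="wrist"):
    zl=np.nanmedian(w[v-R-6:v-R,u-R:u+R,2])
    s=w[v-R:v+R,u-R:u+R,2]; m=(s<zl-2.5).astype(np.uint8)
    n,l,st,c=cv2.connectedComponentsWithStats(m); k=1+st[1:,4].argmax()
    cs,_=cv2.findContours((l==k).astype(np.uint8),cv2.RETR_EXTERNAL,cv2.CHAIN_APPROX_NONE)
    e=cv2.fitEllipse(cv2.convexHull(cs[0])); 
    return zl,e,ray(name,u-R+e[0][0],v-R+e[0][1],40)
E
python3 - <<'E'
from h import *
z=np.load("w3.npz"); w=z["w"]
for u,v in ((287,117),(397,121)):
    a,e,p=hole(w,u,v); print(round(a,1),np.round(e[1],1),p.round(1))
q=w[100:160,490:560].reshape(-1,3); q=q[(q[:,2]>75)&(q[:,2]<90)]; print("third",cv2.minEnclosingCircle(q[:,:2].astype(np.float32)),q[:,2].mean())
m=((w[...,2]>36)&(w[...,2]<44)).astype(np.uint8)
# front edge of the ledge: lowest ledge pixel per column
P=np.array([w[np.nonzero(m[:,u])[0].max(),u] for u in range(225,560,5)])
f=np.polyfit(P[:,1],P[:,0],1); print("front edge yaw",-np.arctan(f[0]),"x at y=60",np.polyval(f,60))
# held die: nose and shank
for a,b in ((380,450),(270,345)):
    s=w[a:b,300:360].reshape(-1,3); t=s[(s[:,2]>150)]; print(t.mean(0).round(1),t.min(0).round(1),t.max(0).round(1))
q=w[400:455,300:355].reshape(-1,3); q=q[q[:,2]>q[:,2].max()-5]; print("nose",q[:,2].max(),cv2.minEnclosingCircle(q[:,:2].astype(np.float32)))
E
```

```text
39.8 [40.5 42.9] [475.6 136.3  40. ]
39.8 [40.3 42.9] [485.7  62.4  40. ]
third ((495.103759765625, -12.229666709899902), 13.248936653137207) 77.72857540958795
front edge yaw 0.1336523997920462 x at y=60 445.5779826137893
[415.1  98.8 244.9] [401.4  87.8 230.3] [419.8 107.2 252.6]
[424.  100.  202.3] [414.9  86.5 167.5] [426.6 111.2 230. ]Traceback (most recent call last):
  File "<stdin>", line 13, in <module>
    return umr_maximum(a, axis, None, out, keepdims, initial, where)
ValueError: zero-size array to reduction operation maximum which has no identity
```

Scaled: 0.115 m is 0.1917, 0.107 m is 0.1783, 0.026 rad is 0.0083.

Request:
{"api": "move_arm", "payload": {"motion": [[0,0,0.0041,0.0333,-0.0133,0.0167,0.015],[0,0,0.0083,0.075,-0.03,0.0583,0.015],[0,0,0.0083,0.1,-0.0417,0.1083,0.015],[0,0,0.0083,0.1113,-0.0457,0.15,0.015],[0,0,0.0083,0.1113,-0.0457,0.1783,0.015],[0,0,0.0083,0.1113,-0.0457,0.1917,0.015],[0,0,0.0083,0.1113,-0.0457,0.1917,0.015],[0,0,0.0083,0.1113,-0.0457,0.1917,0.015]]}}

```text
clock: 6.4
eef_pos: [476.7, 137.4, 84.5]
tcp_rot: [-3.141, -0.001, 0.131]
contact_force: [0.8, 0.7, -2.2]
opening: 0.291
grasp_force: 59.6
```

Run:
```python
from h import *
im,d,w=snap("wrist"); s=sensors.sense(); print(s["eef_pos"],s["tcp_rot"],s["contact_force"],s["opening"],s["clock"])
save(im,"w4.png"); np.savez("w4.npz",im=im,d=d,w=w)
```

```text
[476.73038938 137.5063495   84.56096771] [-3.14138609e+00 -1.34679367e-03  1.31484641e-01] [ 0.67380319  0.12590882 -2.49405209] 0.2893679595197554 6.45
```

View pics/w4.png

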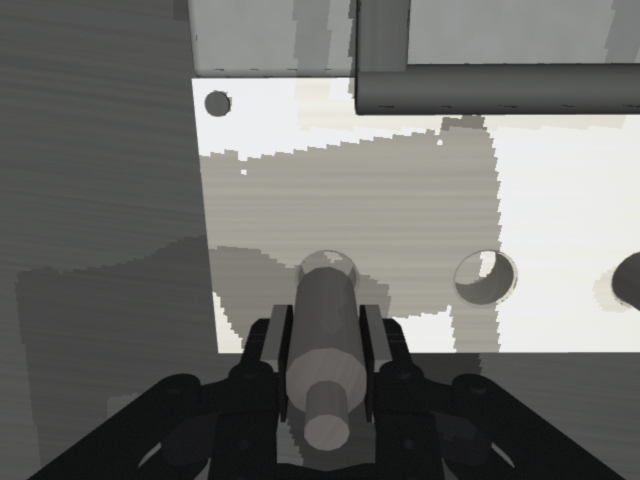

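The die foot at columns 299–357 sits in front of the hole 1 rim, columns 299–358, so it is centred sideways. Hole 2 is clearly visible at (486,277), so I use it to check the fore-aft direction.

Run:
```python
from h import *
w=np.load("w4.npz")["w"]
a,e,p=hole(w,486,277,42); print(a,np.round(e[1],1),p.round(1))
ps=-np.polyfit(*[np.array([w[np.nonzero((abs(w[:,u,2]-40)<4))[0].max(),u] for u in range(420,600,5)])[:,i] for i in (1,0)],1)[0]; print("yaw",ps)
for y in (.13,.1335,.14): print(y,"hole1",p[:2]+75*np.array([-np.sin(y),np.cos(y)]))
s=w[268:300,310:346].reshape(-1,3); s=s[s[:,2]>45]; print("shank low front",s.min(0),s.max(0))
```

```text
39.97997065984278 [51.5 59.9] [486.2  63.2  40. ]
yaw 0.14206887266690132
0.13 hole1 [476.42778659 137.57956036]
0.1335 hole1 [476.16756167 137.54507597]
0.14 hole1 [475.68461369 137.47861805]
shank low front [484.23189998 129.94977971  52.31740091] [488.33636684 145.30582329  85.60859459]
```

Scaled: 0.02 m is 0.0333, 0.018 m is 0.03.

Request:
{"api": "move_arm", "payload": {"motion": [[0,0,0,0.0005,0,0.0083,0.015],[0,0,0,0.0005,0,0.015,0.015],[0,0,0,0.0005,0,0.02,0.015],[0,0,0,0.0005,0,0.0233,0.015],[0,0,0,0.0005,0,0.0267,0.015],[0,0,0,0.0005,0,0.03,0.015],[0,0,0,0.0005,0,0.0333,0.015]]}}

```text
clock: 7.32
eef_pos: [476.5, 137.6, 63.7]
tcp_rot: [-3.142, 0.0, 0.132]
contact_force: [0.6, 0.0, -2.5]
opening: 0.287
grasp_force: 59.6
```

Scaled: 0.0155 m is 0.0258, 0.014 m is 0.0233.

Request:
{"api": "move_arm", "payload": {"motion": [[0,0,0,0,0,0.005,0.015],[0,0,0,0,0,0.01,0.015],[0,0,0,0,0,0.015,0.015],[0,0,0,0,0,0.02,0.015],[0,0,0,0,0,0.0233,0.015],[0,0,0,0,0,0.025,0.015],[0,0,0,0,0,0.0258,0.015]]}}

```text
clock: 8.2
eef_pos: [476.6, 137.6, 49.0]
tcp_rot: [3.142, -0.0, 0.132]
contact_force: [-3.6, -2.7, 14.5]
opening: 0.286
grasp_force: 60.9
```

Request:
{"api": "move_arm", "payload": {"motion": [[0,0,0,0,0,-0.0008,0.03],[0,0,0,0,0,-0.0008,0.045],[0,0,0,0,0,-0.0008,0.05],[0,0,0,0,0,-0.0083,0.05],[0,0,0,0,0,-0.05,0.05],[0,0,0,0,0,-0.1167,0.05],[0,0,0,0,0,-0.1833,0.05],[0,0,0,0,0,-0.2333,0.05]]}}

```text
clock: 9.2
eef_pos: [476.8, 137.7, 190.3]
tcp_rot: [-3.141, -0.002, 0.132]
contact_force: [0.8, 0.1, 0.4]
opening: 0.585
grasp_force: 0.0
```

Run:
```python
from h import *
s=sensors.sense(); print(s["eef_pos"],s["tcp_rot"],s["contact_force"],s["opening"],s["clock"])
im,d,w=snap("scene"); save(im,"s5.png")
q=w[190:225,310:345].reshape(-1,3); q=q[(q[:,2]>60)&(q[:,2]<115)]; print(len(q),np.percentile(q[:,2],[50,98]) if len(q) else 0)
im,d,w=snap("wrist"); q=w[(w[...,2]>60)&(np.hypot(w[...,0]-476,w[...,1]-137)<18)]; t=q[q[:,2]<115]; print("tall in hole",len(t),np.percentile(t[:,2],98),t[t[:,2]>95].mean(0))
```

```text
[476.76396175 137.67016044 190.31749052] [-3.14134776e+00 -1.55170521e-03  1.31783169e-01] [0.77110073 0.05482465 0.44588454] 0.5853970870761057 9.2
135 [ 81.28029033 101.94479672]
tall in hole 1544 99.73013957088685 [475.15428887 137.61645642  98.80189629]
```

Request:
{"api": "move_arm", "payload": {"motion": [[0,0,0,-0.005,0.05,0,0.06],[0,0,0,-0.0133,0.1417,0,0.06],[0,0,0,-0.0233,0.2383,0,0.06],[0,0,0,-0.0333,0.3367,0,0.06],[0,0,0,-0.0433,0.4367,0,0.06],[0,0,0,-0.0533,0.5367,0,0.06],[0,0,0,-0.0633,0.6333,0,0.06],[0,0,0,-0.07,0.7083,0.0333,0.06]]}}

```text
clock: 10.3
eef_pos: [491.0, -292.1, 168.5]
tcp_rot: [3.14, -0.002, 0.131]
contact_force: [0.7, -0.2, -0.6]
opening: 0.705
grasp_force: 0.0
```

Scaled: 0.06 m is 0.1, 0.05 m is 0.0833.

Request:
{"api": "move_arm", "payload": {"motion": [[0,0,0,-0.0038,0.035,0.0417,0.06],[0,0,0,-0.0038,0.0382,0.0833,0.06],[0,0,0,-0.0038,0.0382,0.1,0.06],[0,0,0,-0.0038,0.0382,0.1,0.06]]}}

```text
clock: 10.8
eef_pos: [490.9, -311.6, 107.5]
tcp_rot: [-3.14, 0.001, 0.132]
contact_force: [-0.0, -0.3, 0.4]
opening: 0.701
grasp_force: 0.0
```

Run:
```python
from h import *
im,d,w=snap("wrist"); s=sensors.sense(); print(s["eef_pos"],s["tcp_rot"],s["clock"])
m=(w[...,2]>40)&(w[...,2]<75)
n,l,st,c=cv2.connectedComponentsWithStats(m.astype(np.uint8))
for k in range(1,n):
    if st[k,4]>400: q=w[l==k]; print(st[k],q[:,2].max().round(1),[np.round(x,1) for x in cv2.minEnclosingCircle(q[:,:2].astype(np.float32))], im[l==k].mean(0).round())
```

```text
[ 491.45936122 -311.86789402  108.36849461] [-3.14132559e+00  2.53111312e-04  1.32344699e-01] 10.85
[ 582  127   58   86 3794] 59.2 [array([ 558.3, -444.3]), np.float64(19.8)] [235. 234. 232.]
[ 424  131   72   64 3519] 67.6 [array([ 552.1, -365.2]), np.float64(13.5)] [235. 202. 101.]
[ 299  235   55   67 2926] 66.6 [array([ 491.8, -311.9]), np.float64(13.5)] [175. 170. 167.]
```

Request:
{"api": "move_arm", "payload": {"motion": [[0,0,0,0,0,0.025,0.06],[0,0,0,0,0,0.0667,0.06],[0,0,0,0,0,0.1,0.06],[0,0,0,0,0,0.12,0.06],[0,0,0,0,0,0.1258,0.06],[0,0,0,0,0,0.1258,0.045]]}}

```text
clock: 11.6
eef_pos: [491.6, -312.3, 33.0]
tcp_rot: [3.141, -0.0, 0.132]
contact_force: [0.2, -0.6, -0.1]
opening: 0.531
grasp_force: 0.0
```

Request:
{"api": "move_arm", "payload": {"motion": [[0,0,0,0,0,0,0.03],[0,0,0,0,0,0,0.015],[0,0,0,0,0,0,0.015],[0,0,0,0,0,0,0.015],[0,0,0,0,0,0,0.015]], "grip_force": 60}}

```text
clock: 12.22
eef_pos: [491.9, -312.5, 33.6]
tcp_rot: [3.141, -0.001, 0.132]
contact_force: [-0.5, 1.4, 6.8]
opening: 0.285
grasp_force: 58.7
```

Scaled: -0.22 m is -0.3667, -0.165 m is -0.275.

Request:
{"api": "move_arm", "payload": {"motion": [[0,0,0,0,0,-0.0333,0.015],[0,0,0,0,0,-0.1,0.015],[0,0,0,0,0,-0.1667,0.015],[0,0,0,0.0033,-0.0333,-0.2,0.015],[0,0,0,0.0117,-0.1,-0.2,0.015],[0,0,0,0.0217,-0.1833,-0.2,0.015],[0,0,0,0.0317,-0.275,-0.2,0.015],[0,0,0,0.0425,-0.3667,-0.2,0.015]]}}

```text
clock: 13.22
eef_pos: [487.2, -89.3, 152.7]
tcp_rot: [-3.142, 0.0, 0.131]
contact_force: [0.2, 0.6, -2.9]
opening: 0.29
grasp_force: 59.3
```

Scaled: -0.1532 m is -0.2553, -0.15 m is -0.25.

Request:
{"api": "move_arm", "payload": {"motion": [[0,0,0,0.01,-0.0833,0,0.015],[0,0,0,0.0183,-0.1583,0,0.015],[0,0,0,0.025,-0.2167,0,0.015],[0,0,0,0.0298,-0.25,0.025,0.015],[0,0,0,0.0298,-0.2553,0.075,0.015],[0,0,0,0.0298,-0.2553,0.1083,0.015],[0,0,0,0.0298,-0.2553,0.1133,0.015],[0,0,0,0.0298,-0.2553,0.1133,0.015]]}}

```text
clock: 14.22
eef_pos: [485.5, 63.3, 85.1]
tcp_rot: [-3.142, 0.0, 0.132]
contact_force: [-0.4, -0.5, -3.6]
opening: 0.287
grasp_force: 59.3
```

Run:
```python
from h import *
im,d,w=snap("wrist"); s=sensors.sense(); print(s["eef_pos"],s["tcp_rot"],s["contact_force"],s["clock"])
save(im,"w6.png"); np.savez("w6.npz",im=im,d=d,w=w)
im,d,w=snap("scene"); np.savez("scene6.npz",im=im,d=d,w=w)
```

```text
[485.83456277  63.34799734  85.43332305] [-3.14159022e+00 -8.71918822e-04  1.31577447e-01] [ 0.1341381   0.06110174 -3.40413588] 14.275
```

View pics/w6.png

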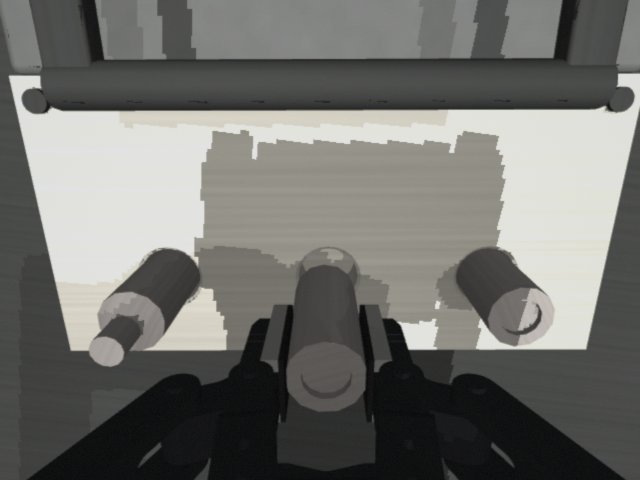

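The short die's foot (columns 299–357, front at row 265) sits over the hole 2 rim (columns 299–359, far edge at row 247), the same offset as in the first fit. The tall die and third die stand in holes 1 and 3 on either side.

Scaled: 0.02 m is 0.0333, 0.018 m is 0.03.

Request:
{"api": "move_arm", "payload": {"motion": [[0,0,0,0,0,0.0083,0.015],[0,0,0,0,0,0.015,0.015],[0,0,0,0,0,0.02,0.015],[0,0,0,0,0,0.0233,0.015],[0,0,0,0,0,0.0267,0.015],[0,0,0,0,0,0.03,0.015],[0,0,0,0,0,0.0333,0.015]]}}

```text
clock: 15.2
eef_pos: [485.7, 63.2, 64.8]
tcp_rot: [3.141, -0.001, 0.132]
contact_force: [1.0, -4.3, -1.5]
opening: 0.284
grasp_force: 59.5
```

Scaled: 0.0165 m is 0.0275, 0.016 m is 0.0267.

Request:
{"api": "move_arm", "payload": {"motion": [[0,0,0,0,0.0007,0.005,0.015],[0,0,0,0,0.0007,0.01,0.015],[0,0,0,0,0.0007,0.015,0.015],[0,0,0,0,0.0007,0.02,0.015],[0,0,0,0,0.0007,0.0242,0.015],[0,0,0,0,0.0007,0.0267,0.015],[0,0,0,0,0.0007,0.0275,0.015]]}}

```text
clock: 16.08
eef_pos: [485.6, 63.0, 48.5]
tcp_rot: [-3.142, -0.0, 0.132]
contact_force: [-0.2, -2.6, 7.6]
opening: 0.285
grasp_force: 60.3
```

Scaled: -0.14 m is -0.2333, -0.11 m is -0.1833.

Request:
{"api": "move_arm", "payload": {"motion": [[0,0,0,0,0,-0.0008,0.03],[0,0,0,0,0,-0.0008,0.045],[0,0,0,0,0,-0.0008,0.045],[0,0,0,0,0,-0.0083,0.045],[0,0,0,0,0,-0.05,0.045],[0,0,0,0,0,-0.1167,0.045],[0,0,0,0,0,-0.1833,0.045],[0,0,0,0,0,-0.2333,0.045]]}}

```text
clock: 17.08
eef_pos: [485.7, 63.1, 190.3]
tcp_rot: [-3.142, -0.002, 0.132]
contact_force: [0.7, 0.9, 0.2]
opening: 0.532
grasp_force: 0.0
```

Run:
```python
from h import *
s=sensors.sense(); print(s["eef_pos"],s["tcp_rot"],s["contact_force"],s["opening"],s["qpos"])
w=np.load("w6.npz")["w"]
q=w[40:120,60:600].reshape(-1,3); q=q[(q[:,2]>112)&(q[:,2]<130)]
# bar points only: within 12mm of the expected line
y=.1335; n=np.array([np.cos(y),np.sin(y)]); b=np.array([570.2,74.4])
u=(q[:,:2]-b)@n; q=q[np.abs(u)<14]; f=cv2.fitLine(q[:,:2].astype(np.float32),cv2.DIST_HUBER,0,.01,.01).ravel(); print("bar",len(q),f,q.max(0),np.median(u[np.abs(u)<14]), np.arctan2(-f[0],f[1]))
im,d,w=snap("wrist"); save(im,"w7.png")
for c,z in (((476,137),95),((486,63),74)):
    t=w[(np.hypot(w[...,0]-c[0],w[...,1]-c[1])<18)&(w[...,2]>z)&(w[...,2]<110)]; print(len(t),t.mean(0) if len(t) else 0)
m=(w[...,2]>113)&(w[...,2]<125); q=w[m]; u=(q[:,:2]-b)@n; q=q[np.abs(u)<14]; print("bar2",len(q),q.max(0),(q[:,:2]-b).dot(n).mean())
```

```text
[485.70740772  63.06886171 190.33469956] [-3.14151372e+00 -1.55477527e-03  1.31725660e-01] [0.70798571 0.89409681 0.21300307] 0.5316045271393959 [1.26002967e-01 1.89592742e-01 1.95875377e+00 1.04945092e-04
 9.91691842e-01 1.56501621e+00]
bar 29336 [ 1.3369399e-01 -9.9102265e-01  5.7016016e+02  7.3342728e+01] [587.6283713  139.73850292 122.69629181] -0.18738901828315707 -3.007497
445 [478.11362089 137.07431519 102.84847205]
1391 [487.86978874  63.69678918  80.76747189]
bar2 8423 [592.9503707  142.74767884 124.99996339] 2.359256993988005
```

Scaled: 0.0853 m is 0.1422, 0.08 m is 0.1333, -1.44 rad is -0.4584.

Request:
{"api": "move_arm", "payload": {"motion": [[0,0,-0.0573,0.0167,0,-0.0167,0.034],[0,0,-0.1146,0.0417,0,-0.0167,0.034],[0,0,-0.1719,0.0667,0,-0.0167,0.034],[0,0,-0.2292,0.0917,0,-0.0167,0.034],[0,0,-0.2865,0.1167,0,-0.0167,0.034],[0,0,-0.3438,0.1333,0,-0.0167,0.034],[0,0,-0.4011,0.1422,0,-0.0167,0.034],[0,0,-0.4584,0.1422,0,-0.0167,0.034]]}}

```text
clock: 18.12
eef_pos: [570.2, 74.3, 198.2]
tcp_rot: [-3.141, -0.0, 1.578]
contact_force: [0.1, 0.3, -0.5]
opening: 0.402
grasp_force: 0.0
```

Scaled: 0.055 m is 0.0917, 0.04 m is 0.0667, -0.133 rad is -0.0423.

Request:
{"api": "move_arm", "payload": {"motion": [[0,0,-0.0318,0,0,0,0.034],[0,0,-0.0423,0,0,0.0333,0.034],[0,0,-0.0423,0,0,0.0667,0.034],[0,0,-0.0423,0,0,0.0917,0.034],[0,0,-0.0423,0,0,0.0917,0.034],[0,0,-0.0423,0,0,0.0917,0.034]]}}

```text
clock: 18.88
eef_pos: [570.4, 74.3, 143.8]
tcp_rot: [3.141, -0.0, 1.705]
contact_force: [0.6, -0.8, 0.5]
opening: 0.396
grasp_force: 0.0
```

Run:
```python
from h import *
im,d,w=snap("wrist"); s=sensors.sense(); print(s["eef_pos"],s["tcp_rot"],s["contact_force"],s["opening"],s["clock"])
save(im,"w8.png")
im,d,w=snap("side"); save(im,"side8.png")
```

```text
[570.52911595  74.2718934  144.02237723] [3.14046831e+00 1.65549005e-05 1.70476231e+00] [ 0.42362628  0.20706691 -0.17213504] 0.39612928484079896 18.925
```

View pics/w8.png

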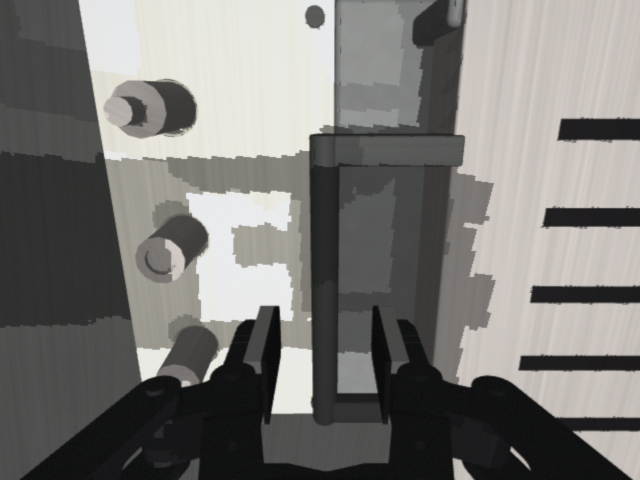

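The wrist view shows the bar at column 325, centred between the open pads (columns 280 and 375), with all three dies standing on the left. The rear finger lies over the gap, so I descend and grip.

Scaled: 0.047 m is 0.0783, 0.043 m is 0.0717.

Request:
{"api": "move_arm", "payload": {"motion": [[0,0,0,0,0,0.0167,0.034],[0,0,0,0,0,0.0367,0.034],[0,0,0,0,0,0.0567,0.034],[0,0,0,0,0,0.0717,0.034],[0,0,0,0,0,0.0783,0.034],[0,0,0,0,0,0.0783,0.034]]}}

```text
clock: 19.73
eef_pos: [569.9, 74.2, 96.0]
tcp_rot: [-3.141, -0.0, 1.705]
contact_force: [0.6, 0.1, 0.7]
opening: 0.402
grasp_force: 0.0
```

Request:
{"api": "move_arm", "payload": {"motion": [[0,0,0,0,0,0,0.02],[0,0,0,0,0,0,0.005],[0,0,0,0,0,0,0.005],[0,0,0,0,0,0,0.005],[0,0,0,0,0,0,0.005]], "grip_force": 40}}

```text
clock: 20.35
eef_pos: [569.8, 74.2, 96.3]
tcp_rot: [-3.141, 0.0, 1.705]
contact_force: [-2.8, -0.4, 1.7]
opening: 0.12
grasp_force: 39.0
```

Scaled: -0.0684 m is -0.114, -0.0518 m is -0.0863.

Request:
{"api": "move_arm", "payload": {"motion": [[0,0,0,0,0.0003,-0.0133,0.005],[0,0,0,0,0.0013,-0.029,0.005],[0,0,0,0,0.003,-0.0442,0.005],[0,0,0,0,0.005,-0.0578,0.005],[0,0,0,0,0.008,-0.0725,0.005],[0,0,0,0,0.0113,-0.0863,0.005],[0,0,0,0,0.0155,-0.1003,0.005],[0,0,0,0,0.0202,-0.114,0.005]]}}

```text
clock: 21.35
eef_pos: [580.8, 75.7, 164.9]
tcp_rot: [-3.139, -0.0, 1.705]
contact_force: [-6.9, -0.6, -1.0]
opening: 0.123
grasp_force: 38.9
```

Run:
```python
from h import *
s=sensors.sense(); print(s["contact_force"],s["wrist_torque"])
im,d,w=snap("wrist"); save(im,"w9.png")
```

```text
[-6.9470099  -0.57844514 -0.98209196] [-1.46224948e-01  1.38079156e+00  1.28204854e-03]
```

View pics/w9.png

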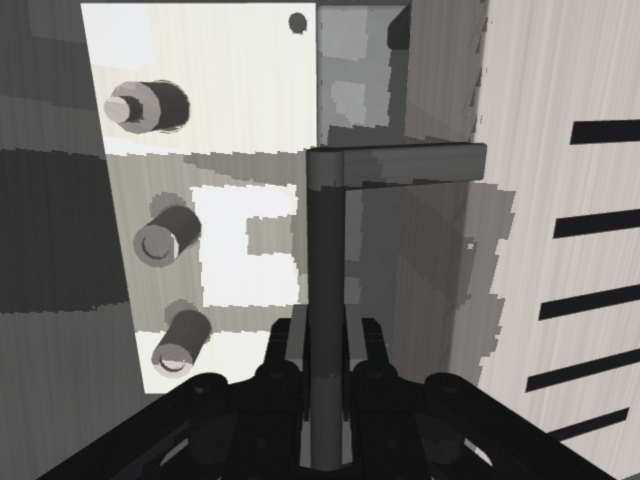

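The bar is gripped at (325,400) and its side arms have risen, while the dies stay undisturbed. I carry on along the arc.

Scaled: -0.0602 m is -0.1003, -0.0463 m is -0.0772.

Request:
{"api": "move_arm", "payload": {"motion": [[0,0,0,0,0.0042,-0.0135,0.005],[0,0,0,0,0.0095,-0.0268,0.005],[0,0,0,0,0.016,-0.04,0.005],[0,0,0,0,0.023,-0.0527,0.005],[0,0,0,0,0.0307,-0.0652,0.005],[0,0,0,0,0.0388,-0.0772,0.005],[0,0,0,0,0.0475,-0.0888,0.005],[0,0,0,0,0.0565,-0.1003,0.005]]}}

```text
clock: 22.4
eef_pos: [613.0, 80.0, 225.6]
tcp_rot: [-3.136, -0.0, 1.705]
contact_force: [-16.0, -2.2, 8.4]
opening: 0.122
grasp_force: 39.0
```

Request:
{"api": "move_arm", "payload": {"motion": [[0,0,0,0,0.0097,-0.0108,0.005],[0,0,0,0,0.0197,-0.0213,0.005],[0,0,0,0,0.0302,-0.0313,0.005],[0,0,0,0,0.041,-0.041,0.005],[0,0,0,0,0.0523,-0.0502,0.005],[0,0,0,0,0.0642,-0.0587,0.005],[0,0,0,0,0.0762,-0.0667,0.005],[0,0,0,0,0.0887,-0.0743,0.005]]}}

```text
clock: 23.4
eef_pos: [667.8, 87.5, 273.0]
tcp_rot: [3.141, -0.0, 1.705]
contact_force: [-12.8, -1.8, 15.2]
opening: 0.124
grasp_force: 41.3
```

Request:
{"api": "move_arm", "payload": {"motion": [[0,0,0,0,0,0,0.005],[0,0,0,0,0,0,0.005],[0,0,0,0,0,0,0.005],[0,0,0,0,0,0,0.005]]}}

```text
clock: 23.9
eef_pos: [668.2, 87.5, 273.1]
tcp_rot: [3.14, -0.0, 1.705]
contact_force: [-12.9, -1.4, 16.2]
opening: 0.12
grasp_force: 41.3
```

Run:
```python
from h import *
s=sensors.sense(); p=s["eef_pos"]; print(p,s["contact_force"],s["opening"],s["qvel"].round(3))
h=np.array([570.2,74.4])+200*np.array([np.cos(.134),np.sin(.134)]); n=np.array([np.cos(.134),np.sin(.134)])
b=p[2]+19; r=(h-p[:2])@n; print("angle",np.degrees(np.arctan2(b-115,r)),np.hypot(b-115,r))
im,d,w=snap("scene"); save(im[120:420,180:560],"s10.png")
# guard sheet slope from depth: points in the guard's middle band, in the machine x-z plane
q=w.reshape(-1,3); e=(q[:,:2]-h); X=-(e@n); Y=e@np.array([-n[1],n[0]]); m=(X>15)&(X<140)&(np.abs(Y)<100)&(q[:,2]>135)&(q[:,2]<300)
a=np.degrees(np.arctan2(q[m,2]-115,X[m])); print(m.sum(),np.percentile(a,[10,30,50,70,90]))
```

```text
[668.24286139  87.52788188 273.11095046] [-12.90096746  -1.39036841  16.22907287] 0.11985811999694468 [-0.    -0.001 -0.001  0.001 -0.    -0.001]
angle 60.285387992071 203.92619943002097
4001 [52.62294424 59.2471349  59.90667049 60.38763119 61.18613759]
```

View pics/s10.png

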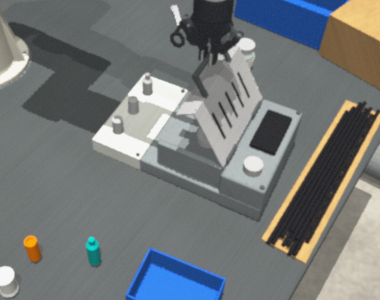

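The guard stands at about 60° by both the TCP geometry and the depth picture, and the dies and bystanders are in place. There is about 20 N of radial strain in the grip, so I ease it.

Scaled: -0.002 m is -0.0033, -0.001 m is -0.0017.

Request:
{"api": "move_arm", "payload": {"motion": [[0,0,0,0,-0.0008,-0.0017,0.005],[0,0,0,0,-0.0017,-0.0033,0.005],[0,0,0,0,-0.0017,-0.0033,0.005],[0,0,0,0,-0.0017,-0.0033,0.005],[0,0,0,0,-0.0017,-0.0033,0.005],[0,0,0,0,-0.0017,-0.0033,0.005]]}}

```text
clock: 24.7
eef_pos: [667.4, 87.4, 272.8]
tcp_rot: [3.141, -0.0, 1.705]
contact_force: [-7.5, -1.0, 6.8]
opening: 0.124
grasp_force: 40.3
```

Run:
```python
from h import *
s=sensors.sense(); p=s["eef_pos"]; print(p,s["contact_force"],s["grasp_force"],s["qvel"].round(3))
n=np.array([np.cos(.134),np.sin(.134)]); h=np.array([570.2,74.4])+200*n
im,d,w=snap("scene")
q=w.reshape(-1,3); e=(q[:,:2]-h); X=-(e@n); Y=e@np.array([-n[1],n[0]]); m=(X>15)&(X<140)&(np.abs(Y)<100)&(q[:,2]>135)&(q[:,2]<300)
print(np.median(np.degrees(np.arctan2(q[m,2]-115,X[m]))))
for c,t in(((476.5,137),101),((486,63),79),((495.6,-11.5),79)):
    k=(np.hypot(q[:,0]-c[0],q[:,1]-c[1])<17)&(q[:,2]>55)&(q[:,2]<110); print(t,np.percentile(q[k,2],98).round(1))
```

```text
[667.42215897  87.43438471 272.82050726] [-7.53055325 -0.95672156  6.83974693] 40.303544998168945 [ 0.     0.001 -0.     0.    -0.002  0.   ]
59.65941483342483
101 104.2
79 82.1
79 82.4
```

```bash
python3 -c "
from h import *
print(order.sign_off())"
```

```text
the job is handed in; nothing more can be done
None
```

The tall die is fully down in hole 1 and the short die in hole 2. The guard is held steady by its bar at about 60°, the other bench items were not touched, and the job was handed in at about 25 s on the robot's clock.

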